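Select the filter on a photometer and take the reading

ROBOT

A 6-joint arm with a two-finger parallel gripper is mounted at the origin on the work surface. World frame = base frame: x ahead of the robot, y to its left, z up, the work surface at z = 0. Lengths are in m, angles in rad, forces in N, time in s.
With the tool pointing down it reaches from about 0.325 to 0.75 m from the base axis. Payload 7.6 kg.
Tool frame: the origin (TCP) lies on the mounting face of the last link; the fingertips stand 173 mm ahead of it and the grasp point (between the pads) lies 155 mm ahead of it (r.grip_depth is the distance from the TCP to the grasp point, in m); x points along the fingers, y is the direction in which the jaws open and shut, and the axes are right-handed (so a half turn about x gives the same grasp; the last joint's range is limited). The gripper opens to 85 mm and grips with 20 to 120 N. Pads are 22 mm wide; open, the fingers measure 114 mm over their backs; the gripper's body (76 mm by 85 mm) begins 54 mm behind the grasp point. The pads swing forward as they close: fully open they stand 13 mm farther back than shut.
Start: joints at [1.187, 0.052, 1.401, -0, 1.689, -0.07], TCP at [0.162, 0.499, 0.405] pointing down, gripper open.
Joint ranges: [-2.9, 2.9], [-0.91, 2.17], [0.12, 2.37], [-1.06, 4.2], [0.26, 2.73], [-2.93, 2.93]. Speed limits (rad/s): [2.57, 2.57, 3.01, 3.14, 3.14, 3.14].

INTERFACE

Orientations are given as a rotation vector (axis times angle).
In Python, from cell import telemetry, optics, workorder, spotter, r gives the robot as it stands. The module is installed in compiled form; this text tells all that it offers.
- The arm moves only by the tool arm_command, never from a script. Its argument "series" is a list that holds one entry, the list of rows, each a list of 4 numbers: the shift along the tool's x, y, z in mm, then the turn about the tool's x in rad. In form: [[[tx, ty, tz, twist], ...]]. A call has 1 to 8 rows; each row is the pose to reach, as a shift and turn from the pose commanded when the call began, along the tool's axes at that moment; what a row does not reach only later rows make up. A row lasts 1/8 s, in which the tool goes at most 62.5 mm and 10.7 degrees, less where a joint would pass 70% of its speed; a pose out of reach is approached as far as the arm can. A call with a gripper value outside its range is refused whole. "grip" is the opening, from 0 (shut) to 1 (fully open), set as the call begins (left out, the last holds). The fingers move at their own pace and stop on an object; the grip force is fixed at half the most. Time passes only in rows, so rows that repeat a pose let the fingers close. It gives the time, the measured TCP pose, the force and the opening at its end, in the units of the state.
- telemetry.observe(): the state, without advancing time (a new reading comes with each control period).
- optics.read_camera(name): name is "side" or "top" or "wrist"; returns the picture (480x640x3 uint8, blue, green, red); there is no depth.
- optics.camera_info(name): a dict with "vertical_fov" (degrees; the focal length in pixels is half the picture's height over the tangent of half this angle, whatever the lens; pixels are square), "cx", "cy" (the principal point, pixels), "k1" (the pictures are not rectified: a ray, as slopes to the right and down, at radius r is drawn at 1 + k1 r^2 times it, then the intrinsics apply), "R" (3x3) and "t" (3): a world point X has camera coordinates R X + t. Camera axes: x right, y down, z forward; pixel columns grow to the right and rows downward; lengths in m; the calibration is good to about 2 mm. A picture is of the moment at which its call begins: read the wrist's pose just before it. camera_info takes no time and is no camera call; for the wrist camera it gives the pose at the moment of the call.
- workorder.job_done(): hands the job in, once; it reports no verdict.
Trained networks look in the newest picture that a camera, given by its name, has taken for a name from the list of things; names that differ only in an ending like _2 or _b are one class to them, and where a whole thing is asked for, a point or a joint stands for the part that bears it (a point fixed in the world has none). Each returns a list of dicts, best first, with "score" (0 to 1); they miss things now and then, are a little off and sometimes report something else, mostly with a low value. They report only what shows in the picture. A call takes as long as a camera call.
- spotter.boxes_of(target, camera): "at" ([x, y, z] in m, in world coordinates, good to about 4 mm: the middle of the surface that is visible of it).
- spotter.mark_of(target, camera): "at" ([x, y, z] in m, in world coordinates, good to about 4 mm: a listed point, or the origin of a listed thing).
The state is a dict: "t": time; "joint_positions": joint angles; "qvel": joint speeds; "joint_efforts": joint torques, N m; "position": TCP position; "orientation": TCP orientation; "force": force on the tool from outside, world axes, zero at the start; "wrist_torque": the same for the moment, N m; "gripper_width": finger opening in m.
Only numpy, scipy, OpenCV 4.12 (cv2) and the standard library are available. Lean on these libraries where they do the work, as an engineer would, in place of code of your own. Each camera call takes 0.05 s, during which the arm holds its last target.

TASK

On the filter photometer, push the selector's protruding tab round with a fingertip, click by click, until it clicks home pointing at the label disc with three dots; do not grip or force it. Only then press the photometer's round reading key fully down with a fingertip and let it come back up. Leave the vial in its well and everything else on the bench where it is.

Things in the scene. Friction and masses are not known exactly. Their poses are not given: they have to be found in the camera images.
- photometer: fixed pale bench photometer, deck 90 mm above the bench, x -118..+168, y -208..+138 mm; a lamp housing on the far edge rises 32 mm above the deck. Origin: on the bench below the selector's axis; +x to that housing (away from the operator), +y to the operator's left. Sample well at x +55, y -158; reading key at x -70, y -158; six label discs round the selector's far side
- selector: rotary selector: dark disc 98 mm across, top 14 mm above the deck (hub to 20 mm), with one upright tab. Origin: on its vertical axis at deck height; own x axis runs out along the tab. Six clicks, one per label, at 100, 60, 20, -20, -60, -100 degrees from the photometer's +x (positive left); end stops 6 degrees beyond the outer ones. It starts in one of the two middle clicks
- tab (a point): top of the aluminium tab, 60 mm from the selector's axis, 40 mm above the deck; x axis outward. The tab is 10 mm thick, spans 27 to 71 mm from the axis, and stands clear above the disc from 14 to 40 mm. A spring pawl holds each click: 3 to 5 N here pushes it out; past halfway (20 degrees) it snaps into the next click by itself, ahead of the finger
- label_3: the wanted label: black disc 36 mm across, 4 mm high, with three 7 mm white dots in a diagonal row. Six such discs with one to six dots, as on dice, are fixed to the deck on a 94 mm radius round the selector's axis, one per click; their order changes with the filters loaded. This one is at one of the two leftmost or two rightmost clicks. Origin: centre of its underside, on the deck
- read_key (a joint): reading key: 0 up, 0.006 m fully down; a spring button, about 1.5 N to start and 5 N fully down; it comes back up by itself
- read_key_top (a point): centre of the top of the reading key at rest: a grey round button, 26 mm across, 22 mm above the deck, in a black collar 42 mm across and 12 mm high, on the near right part of the deck; pressed straight down
- sample_vial: stoppered glass vial, 25 mm across, 52 mm tall, standing loose in the collar of the sample well on the photometer's deck (well at x +55, y -158 mm in the photometer's frame; collar 42 mm across and 18 mm high). Bystander: stays in the well. Origin: centre of its underside
- spare_filter: loose aluminium filter cell, disc 28 mm across, 10 mm high, lying on the front left corner of the photometer's deck. Bystander. Origin: centre of its underside
- tube_rack: aluminium test-tube rack, 75 x 200 mm, with glass tubes up to 142 mm high, on the bench to the left. Bystander. Origin: centre of its underside
- white_bottle: white plastic bottle, 68 mm across, 145 mm tall, on the bench to the right. Bystander. Origin: centre of its underside
- small_bottle: white plastic bottle, 52 mm across, 120 mm tall, on the bench to the right. Bystander. Origin: centre of its underside
- amber_flask: amber glass reagent bottle with a black cap, 86 mm across, 172 mm tall, on the bench to the right. Bystander. Origin: centre of its underside
- beaker: empty glass beaker, 72 mm across, 90 mm tall, on the bench to the left. Bystander. Origin: centre of its underside
- screw_cap: white screw cap, 38 mm across, 14 mm high, lying on the bench to the left. Bystander. Origin: centre of its underside

How it is judged:
By the outcome, as a careful person would: the job done as asked, in the order asked, and still so for the second after the job is handed in, with the robot touching nothing.
It also fails if it takes over 48 s, if anything falls off the work surface, if the arm or the gripper's body presses on something with over 40 N, if the wrist force passes 120 N, or if a joint passes its speed limit or range.

## Working session

There is one attempt and no reset: what is moved stays moved. The work goes in short steps, Python scripts to look and compute and a tool call to move; the robot and the scene stay as the last step left them, time stands still between calls to the robot, and variables do not carry over. Pictures are saved under pics/ and viewed, and the job is handed in when it is done.

Besides the shell and the picture viewer there is one more tool, called after "Call:" as name(argument=value, ...) on one line, values as JSON. arm_command: Moves the arm, as the interface text tells. Its arguments: {"type":"object","properties":{"series":{"type":"array","items":{"type":"array","items":{"type":"array","items":{"type":"number"}}}},"grip":{"type":"number"}},"required":["series"]}

```bash
mkdir -p pics; python3 - <<'E'
from cell import telemetry, optics, workorder, spotter, r
import cv2,numpy as np
s=telemetry.observe();print({k:np.round(v,4).tolist() for k,v in s.items()})
for c in ("top","side"):
    im=optics.read_camera(c);cv2.imwrite(f"pics/{c}0.png",im)
    i=optics.camera_info(c);print(c,i['vertical_fov'],i['k1'],np.round(-np.array(i['R']).T@np.array(i['t']),3))
    for n in ("photometer","selector","tab","label_3","read_key_top","sample_vial"):
        o=spotter.mark_of(n,c);print(n,[(np.round(d['at'],4).tolist(),round(d['score'],2)) for d in o[:4]])
E
```

```text
{'t': 0.0, 'joint_positions': [1.1867, 0.0528, 1.4017, -0.0, 1.6886, -0.0703], 'qvel': [0.0004, 0.0009, 0.0014, 0.0001, 0.0006, 0.0005], 'joint_efforts': [0.0003, -38.1697, -36.017, -0.0001, 0.0066, 0.0], 'position': [0.162, 0.4993, 0.4039], 'orientation': [0.2451, 1.5571, -0.2475], 'force': [-0.2564, -0.1647, 0.7094], 'wrist_torque': [0.0289, 0.0125, 0.0288], 'gripper_width': 0.0851}
top 56.486317484236544 -0.05917041843154248 [0.389 0.029 1.099]
photometer [([0.569, 0.0022, -0.0028], 0.66)]
selector [([0.5712, 0.0044, 0.0902], 0.84)]
tab [([0.632, 0.0044, 0.1311], 0.86), ([0.5709, 0.008, 0.0901], 0.45)]
label_3 [([0.6375, -0.0573, 0.0816], 0.46)]
read_key_top [([0.5441, 0.3733, -0.0012], 0.64), ([0.5432, -0.1602, 0.1138], 0.5)]
sample_vial [([0.6636, -0.129, 0.0869], 0.51)]
side 52.92345414596193 -0.11468237799741161 [0.152 1.114 0.898]
photometer [([0.5709, 0.0085, -0.0005], 0.82)]
selector [([0.5672, 0.0091, 0.0892], 0.79)]
tab [([0.6365, 0.0029, 0.1344], 0.82)]
label_3 [([0.6364, -0.0578, 0.0903], 0.37)]
read_key_top [([0.543, -0.1622, 0.115], 0.52)]
sample_vial [([0.6641, -0.1257, 0.0896], 0.63)]
```

View pics/top0.png

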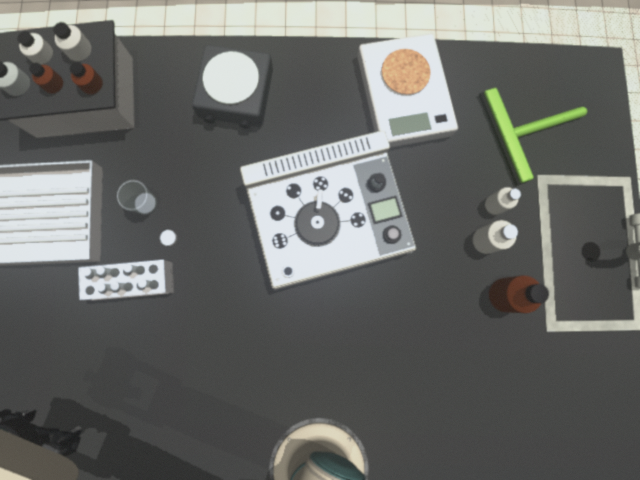

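View pics/side0.png

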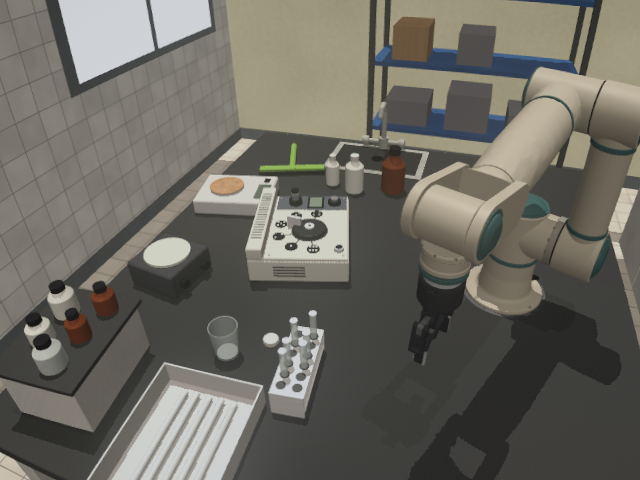

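```bash
cat > h.py <<'E'
import numpy as np,cv2
from scipy.spatial.transform import Rotation as Ro
def proj(i,X):
    X=np.atleast_2d(X);c=X@np.array(i['R']).T+np.array(i['t']);s=c[:,:2]/c[:,2:]
    s=s*(1+i['k1']*(s**2).sum(1,keepdims=True));f=240/np.tan(np.radians(i['vertical_fov'])/2)
    return s*f+[i['cx'],i['cy']]
E
python3 - <<'E'
import cv2
im=cv2.imread('pics/top0.png');cv2.imwrite('pics/crop0.png',cv2.resize(im[60:260,200:480],None,fx=2.8,fy=2.8,interpolation=cv2.INTER_CUBIC))
E
```

```text
(no output)
```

View pics/crop0.png

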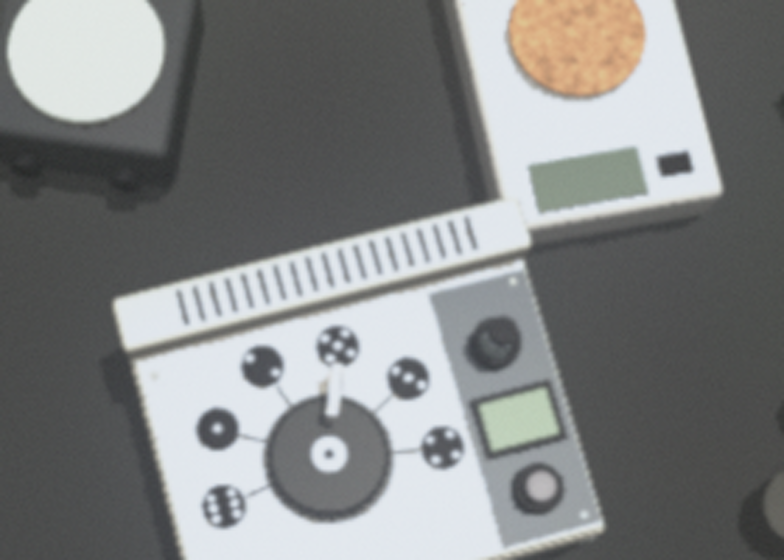

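```bash
cat >> h.py <<'E'
def fitpose(i,im):pass
E
python3 - <<'E'
from cell import telemetry, optics
from h import *
from scipy.optimize import least_squares
i=optics.camera_info("top")
# pixel readings from crop (scale 2.8, offset 200,60): label discs (top 4mm), key top
cr={(100):(224,506),60:(217,429),20:(262,366),-20:(338,346),-60:(408,378),-100:(442,447)}
P=[];U=[]
for a,u in cr.items():
    P.append([.094*np.cos(np.radians(a)),.094*np.sin(np.radians(a)),.094]);U.append(u)
P.append([-.07,-.158,.112]);U.append((541,487))
P.append([0,0,.110]);U.append((329,454))
P=np.array(P);U=(np.array(U)+.5)/2.8-.5+[200,60]
def X(p):
    R=Ro.from_euler('z',p[2]).as_matrix();return P@R.T+[p[0],p[1],0]
s=least_squares(lambda p:(proj(i,X(p))-U).ravel(),[.569,.008,.27])
print(s.x,np.degrees(s.x[2]));print(np.round(s.fun.reshape(-1,2),2).tolist())
R=Ro.from_rotvec([0.2451,1.5571,-0.2475]).as_matrix();print(np.round(R,3))
W=X(s.x);print(np.round(W,4))
p=s.x
for a in(-20,-60):
    t=p[2]+np.radians(a);print(a,np.degrees(t),proj(i,[p[0]+.06*np.cos(t),p[1]+.06*np.sin(t),.13]))
E
```

```text
[0.57068828 0.00804143 0.27157882] 15.560320409915718
[[-0.21, 0.04], [0.02, -0.15], [0.11, -0.07], [-0.18, 0.08], [0.1, 0.09], [0.16, 0.24], [0.14, -0.28], [-0.13, 0.05]]
[[-0.001  0.309  0.951]
 [-0.001  0.951 -0.309]
 [-1.    -0.002 -0.   ]]
[[ 0.5301  0.0928  0.094 ]
 [ 0.5941  0.0991  0.094 ]
 [ 0.6472  0.0627  0.094 ]
 [ 0.6644  0.0008  0.094 ]
 [ 0.6378 -0.0578  0.094 ]
 [ 0.5798 -0.0855  0.094 ]
 [ 0.5456 -0.1629  0.112 ]
 [ 0.5707  0.008   0.11  ]]
-20 -4.439679590084281 [[319.45289309 193.81295121]]
-60 -44.439679590084275 [[336.23900169 201.42657197]]
```

Call:
arm_command(series=[[[0,-10,20,0],[0,-30,60,0],[0,-52,110,0],[0,-75,160,0],[0,-99,210,0],[0,-122,260,0],[0,-145,310,0],[0,-165,350,0]]], grip=0)

```text
t: 1.7
position: [0.4452, 0.2327, 0.4048]
orientation: [0.247, 1.556, -0.247]
force: [0.3, 0.4, -0.7]
gripper_width: -0.0001
```

Call:
arm_command(series=[[[0,-20,45,0],[0,-42,90,0],[0,-65,140,0],[0,-85,185,0],[0,-103,222,0],[0,-116,250,0],[0,-116,250,0],[0,-116,250,0]]])

```text
t: 2.7
position: [0.6458, 0.0473, 0.4045]
orientation: [0.246, 1.557, -0.246]
force: [0.2, 0.6, 0.5]
gripper_width: -0.0
```

```bash
cat >> h.py <<'E'
S=np.array([.5707,.0080])
def tcp(s):
    R=Ro.from_rotvec(s['orientation']).as_matrix();p=np.array(s['position']);tip=p+.173*R[:,0]
    d=np.r_[S,0]-p
    print('t',round(s['t'],2),'tip',np.round(tip,4),'rel S: y,z mm',np.round([-d@R[:,1]*1e3,-d@R[:,2]*1e3],1),'F',np.round(s['force'],1),'w',round(s['gripper_width'],4))
    print(np.round(R[:,1],3),np.round(R[:,2],3), np.round(R[:,0],3));return R,p,tip
E
python3 - <<'E'
from cell import telemetry, optics
from h import *
tcp(telemetry.observe())
for c in("wrist","side","top"): cv2.imwrite(f"pics/{c}1.png",optics.read_camera(c))
E
```

```text
t 2.7 tip [0.6457 0.0474 0.2315] rel S: y,z mm [60.6 59.1] F [0.2 0.6 0.5] w -0.0
[0.308 0.951 0.   ] [ 0.951 -0.308 -0.001] [-0.  0. -1.]
```

View pics/wrist1.png

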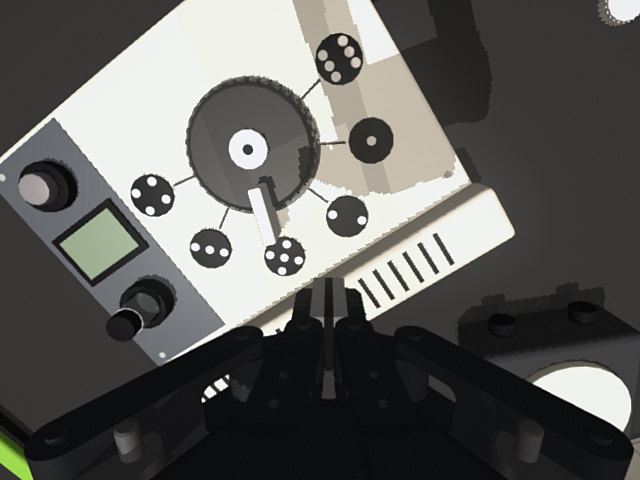

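View pics/side1.png

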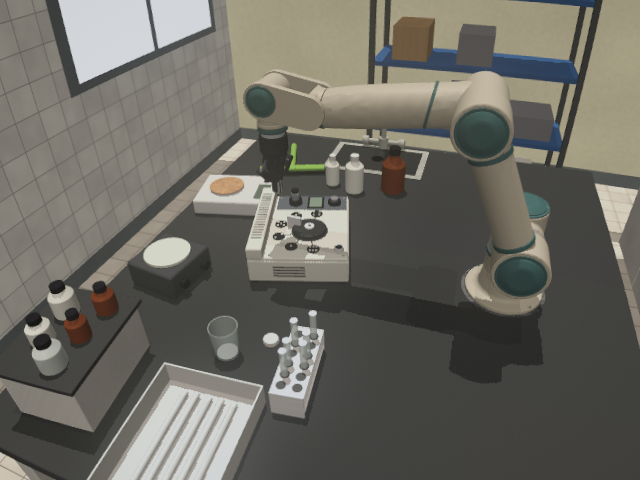

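Call:
arm_command(series=[[[30,0,0,0],[65,0,0,0],[92,0,0,0],[108,0,0,0],[116,0,0,0],[118,0,0,0],[118,0,0,0]]])

```text
t: 3.72
position: [0.6462, 0.0469, 0.2878]
orientation: [0.247, 1.555, -0.246]
force: [-0.1, -0.7, -0.1]
gripper_width: -0.0005
```

```bash
python3 - <<'E'
from cell import telemetry, optics
from h import *
tcp(telemetry.observe())
i=optics.camera_info("wrist");im=optics.read_camera("wrist");cv2.imwrite("pics/w2.png",im)
im=optics.read_camera("side");cv2.imwrite("pics/s2.png",cv2.resize(im[150:300,210:390],None,fx=4,fy=4,interpolation=cv2.INTER_CUBIC))
E
```

```text
t 3.73 tip [0.6465 0.047  0.1148] rel S: y,z mm [60.5 60.2] F [-0.1 -0.7 -0.1] w -0.0005
[0.309 0.951 0.001] [ 0.951 -0.309  0.002] [ 0.002  0.    -1.   ]
```

View pics/w2.png

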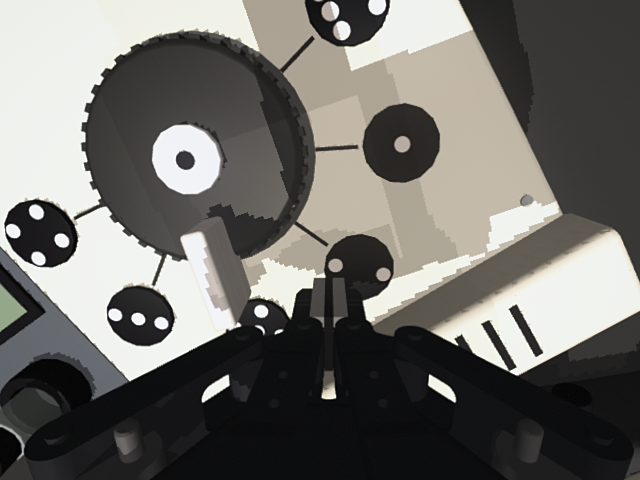

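View pics/s2.png

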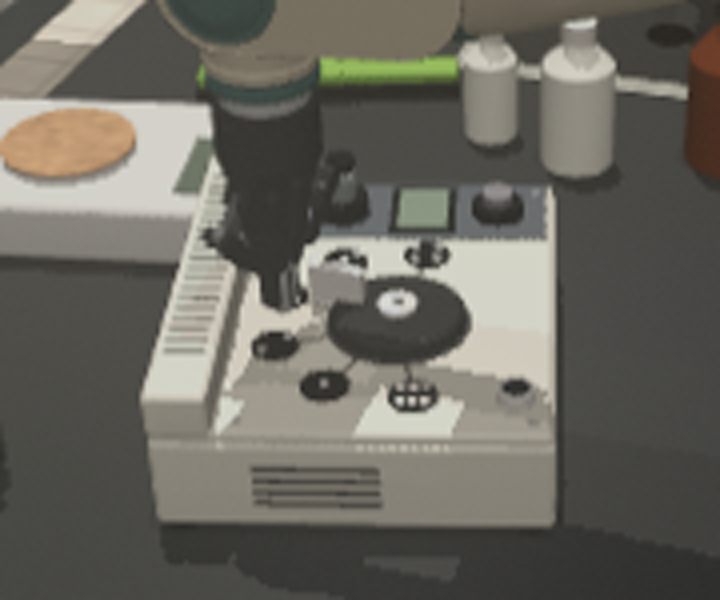

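```bash
python3 - <<'E'
from cell import telemetry, optics
from h import *
R,p,tip=tcp(telemetry.observe())
print('wrist',proj(optics.camera_info("wrist"),[tip,tip-.02*R[:,0],tip+R[:,1]*.0145,tip-R[:,1]*.0145,tip+R[:,2]*.011,tip-R[:,2]*.011]).round())
i=optics.camera_info("side")
print(((proj(i,[tip,tip-.02*R[:,0],[.5707,.008,.110]])-[210,150])*4).round())
E
```

```text
t 3.83 tip [0.6465 0.0469 0.1148] rel S: y,z mm [60.5 60.2] F [ 0.1  0.1 -0.8] w -0.0001
[0.309 0.951 0.001] [ 0.951 -0.309  0.002] [ 0.002  0.    -1.   ]
wrist [[328. 296.]
 [328. 319.]
 [360. 296.]
 [296. 296.]
 [328. 318.]
 [328. 274.]]
[[281. 305.]
 [280. 282.]
 [397. 298.]]
```

Call:
arm_command(series=[[[0,-10,0,0],[0,-18,0,0],[0,-22,0,0],[0,-26,0,0],[0,-30,0,0],[0,-33,0,0],[0,-36,0,0],[0,-36,0,0]]])

```text
t: 4.82
position: [0.6348, 0.0124, 0.2867]
orientation: [0.246, 1.557, -0.247]
force: [0.6, 0.5, 0.3]
gripper_width: -0.0001
```

```bash
python3 - <<'E'
from cell import telemetry, optics
from h import *
tcp(telemetry.observe())
im=optics.read_camera("wrist");cv2.imwrite("pics/w3.png",im)
E
```

```text
t 4.83 tip [0.6348 0.0123 0.1137] rel S: y,z mm [23.9 59.6] F [0.6 0.5 0.3] w -0.0001
[ 0.309  0.951 -0.   ] [ 0.951 -0.309 -0.   ] [-0. -0. -1.]
```

View pics/w3.png

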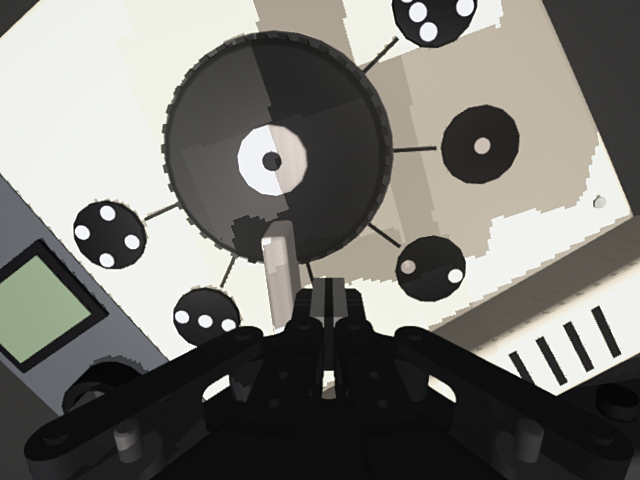

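Call:
arm_command(series=[[[0,-3,0,0],[0,-5,0,0],[0,-7,0,0],[0,-9,0,0],[0,-9,0,0]]])

```text
t: 5.5
position: [0.632, 0.0038, 0.2866]
orientation: [0.246, 1.557, -0.247]
force: [0.5, 0.8, -0.2]
gripper_width: -0.0001
```

```bash
python3 - <<'E'
from cell import telemetry, optics
from h import *
tcp(telemetry.observe())
im=optics.read_camera("wrist");cv2.imwrite("pics/w4.png",im)
E
```

```text
t 5.5 tip [0.6319 0.0038 0.1136] rel S: y,z mm [14.8 59.4] F [ 0.5  0.8 -0.2] w -0.0001
[ 0.309  0.951 -0.   ] [ 0.951 -0.309 -0.001] [-0.001 -0.    -1.   ]
```

View pics/w4.png

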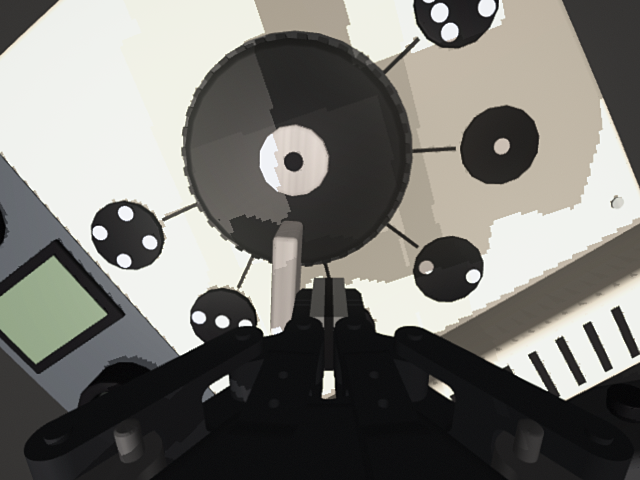

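Call:
arm_command(series=[[[0,-2,0,0],[0,-4,0,0],[0,-6,0,0],[0,-6,0,0]]])

```text
t: 6.05
position: [0.6302, -0.0019, 0.2867]
orientation: [0.246, 1.557, -0.247]
force: [-0.1, 0.1, 0.3]
gripper_width: -0.0001
```

```bash
python3 - <<'E'
from cell import telemetry, optics
from h import *
tcp(telemetry.observe())
im=optics.read_camera("wrist");cv2.imwrite("pics/w5.png",im)
E
```

```text
t 6.05 tip [ 0.6302 -0.0019  0.1137] rel S: y,z mm [ 9.  59.6] F [-0.1  0.1  0.3] w -0.0001
[ 0.309  0.951 -0.   ] [ 0.951 -0.309 -0.   ] [-0. -0. -1.]
```

View pics/w5.png

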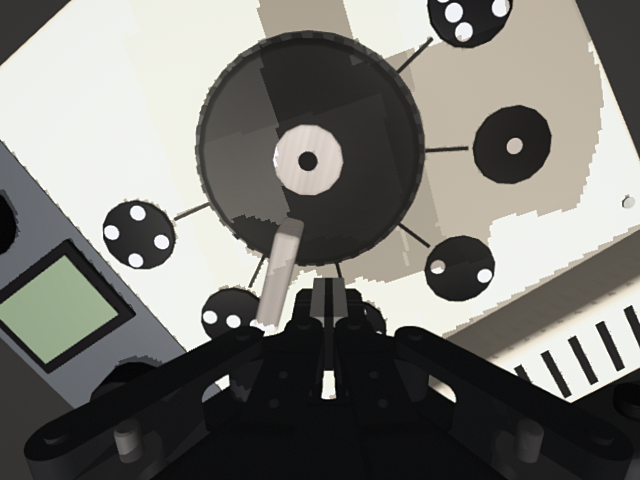

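Call:
arm_command(series=[[[0,5,0,0],[0,14,0,0],[0,20,0,0],[-25,20,0,0],[-60,20,0,0],[-80,20,0,0],[-80,20,0,0]]])

```text
t: 6.98
position: [0.6366, 0.0178, 0.3687]
orientation: [0.246, 1.553, -0.245]
force: [-0.2, 0.0, -0.5]
gripper_width: 0.0005
```

```bash
python3 - <<'E'
from cell import telemetry, optics,spotter
from h import *
tcp(telemetry.observe())
im=optics.read_camera("wrist");cv2.imwrite("pics/w6.png",im)
im=optics.read_camera("side");cv2.imwrite("pics/s6.png",cv2.resize(im[150:300,210:390],None,fx=4,fy=4,interpolation=cv2.INTER_CUBIC))
for c in("side","wrist"):
  for d in spotter.mark_of("tab",c)[:2]:
    v=np.array(d['at'])[:2]-S;print(c,d,np.degrees(np.arctan2(v[1],v[0]))-15.56)
i=optics.camera_info("wrist")
P=[[S[0]+q*np.cos(np.radians(15.56-60)),S[1]+q*np.sin(np.radians(15.56-60)),.13] for q in(.027,.071)]
print(proj(i,P).round())
E
```

```text
t 6.97 tip [0.6373 0.0178 0.1957] rel S: y,z mm [30.1 61.1] F [-0.2  0.  -0.5] w 0.0005
[0.308 0.951 0.001] [ 0.951 -0.308  0.004] [ 0.004  0.    -1.   ]
side {'at': [0.6172, -0.0362, 0.1314], 'score': 0.98} -59.10738636268185
wrist {'at': [0.6124, -0.0315, 0.1321], 'score': 0.98} -59.00803096732754
[[259. 197.]
 [231. 258.]]
```

View pics/w6.png

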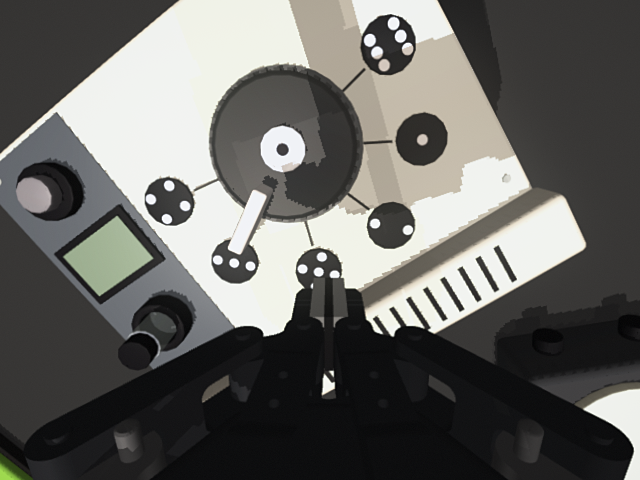

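Call:
arm_command(series=[[[0,-25,-4,0],[0,-70,-11,0],[0,-120,-19,0],[0,-165,-26,0],[0,-190,-30,0],[0,-200,-32,0],[0,-200,-32,0]]])

```text
t: 8.05
position: [0.5443, -0.1629, 0.3661]
orientation: [0.247, 1.558, -0.246]
force: [-0.2, 0.5, -0.9]
gripper_width: -0.0001
```

```bash
python3 - <<'E'
from cell import telemetry, optics,spotter
from h import *
R,p,tip=tcp(telemetry.observe())
im=optics.read_camera("wrist");cv2.imwrite("pics/w7.png",im)
for d in spotter.mark_of("read_key_top","wrist")[:2]: print(d)
i=optics.camera_info("wrist")
print(proj(i,[[.5456,-.1629,.112],tip]).round())
im=optics.read_camera("side")
for d in spotter.mark_of("read_key_top","side")[:2]: print(d)
E
```

```text
t 8.05 tip [ 0.5441 -0.1628  0.1931] rel S: y,z mm [-170.6   27.4] F [-0.2  0.5 -0.9] w -0.0001
[0.309 0.951 0.   ] [ 0.951 -0.309 -0.001] [-0.001  0.001 -1.   ]
{'at': [0.5431, -0.1665, 0.1137], 'score': 0.86}
[[327. 244.]
 [326. 296.]]
{'at': [0.5456, -0.1613, 0.117], 'score': 0.54}
```

View pics/w7.png

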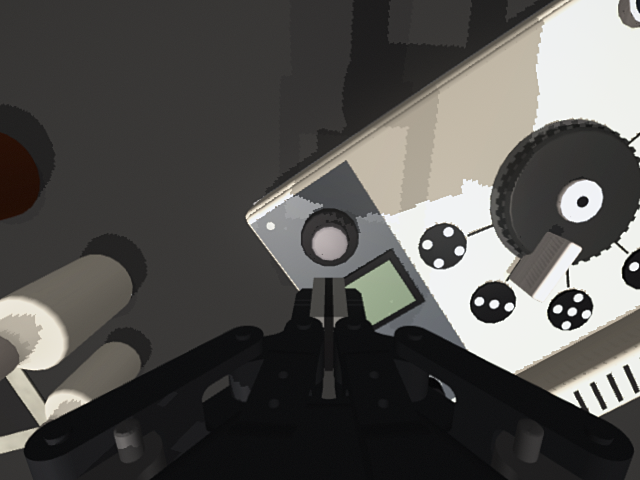

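Call:
arm_command(series=[[[25,0,1,0],[55,0,1,0],[70,0,1,0],[78,0,1,0],[82,0,1,0],[85,0,1,0],[87,0,1,0],[87,0,1,0]]])

```text
t: 9.25
position: [0.5454, -0.1632, 0.2804]
orientation: [0.246, 1.555, -0.246]
force: [-0.2, 1.4, 3.9]
gripper_width: -0.0001
```

```bash
python3 - <<'E'
from cell import telemetry, optics,spotter
from h import *
tcp(telemetry.observe())
im=optics.read_camera("side");tcp(telemetry.observe())
cv2.imwrite("pics/s8.png",cv2.resize(im[150:300,210:390],None,fx=4,fy=4,interpolation=cv2.INTER_CUBIC))
E
```

```text
t 9.25 tip [ 0.5456 -0.1632  0.1074] rel S: y,z mm [-170.6   29.1] F [-0.2  1.4  3.9] w -0.0001
[0.309 0.951 0.   ] [ 0.951 -0.309  0.001] [ 0.001 -0.    -1.   ]
t 9.3 tip [ 0.5456 -0.1632  0.1074] rel S: y,z mm [-170.6   29.1] F [-1.1  1.9  4.1] w 0.0003
[0.309 0.951 0.   ] [ 0.951 -0.309  0.001] [ 0.001 -0.    -1.   ]
```

View pics/s8.png

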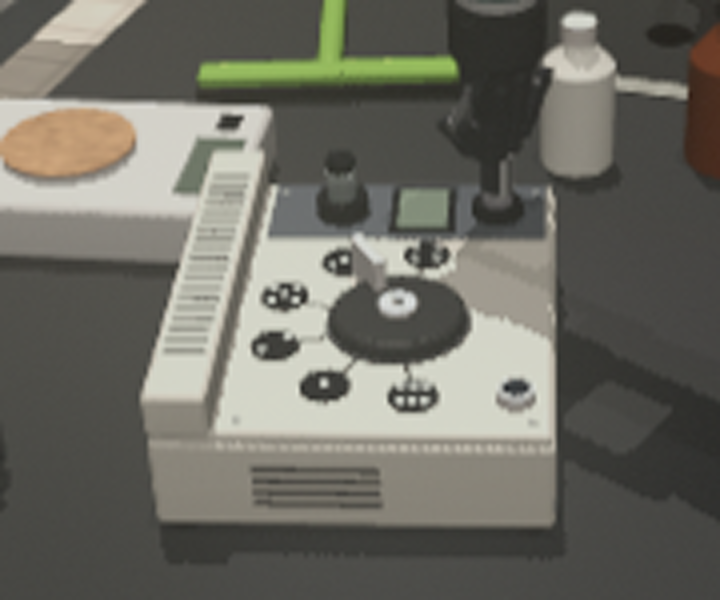

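Force is about 4 N, so the key is nearly down. I'll press on in 1 mm steps until the force shows the stop.

Call:
arm_command(series=[[[1,0,0,0],[2,0,0,0],[2,0,0,0],[2,0,0,0]]])

```text
t: 9.8
position: [0.5454, -0.1632, 0.2793]
orientation: [0.246, 1.555, -0.246]
force: [-2.5, 3.5, 11.3]
gripper_width: -0.0001
```

Call:
arm_command(series=[[[1,0,0,0],[1,0,0,0],[1,0,0,0]]])

```text
t: 10.18
position: [0.5453, -0.1632, 0.2793]
orientation: [0.246, 1.555, -0.246]
force: [-6.1, 4.2, 16.2]
gripper_width: 0.0001
```

The key is bottomed: 1 mm more commanded gave no travel and the force rose. Now I'll release it straight up.

Call:
arm_command(series=[[[-3,0,0,0],[-10,0,0,0],[-30,0,0,0],[-70,0,0,0],[-110,0,0,0],[-130,0,0,0],[-130,0,0,0]]])

```text
t: 11.05
position: [0.5452, -0.1635, 0.408]
orientation: [0.246, 1.554, -0.247]
force: [0.1, 0.1, -0.7]
gripper_width: -0.0004
```

```bash
python3 - <<'E'
from cell import telemetry, optics,spotter
from h import *
tcp(telemetry.observe())
im=optics.read_camera("wrist");cv2.imwrite("pics/w9.png",im)
for n in("tab","read_key_top"):
  for d in spotter.mark_of(n,"wrist")[:1]: print(n,d)
im=optics.read_camera("side")
cv2.imwrite("pics/s9.png",cv2.resize(im[150:300,210:390],None,fx=4,fy=4,interpolation=cv2.INTER_CUBIC))
for n in("tab","read_key_top","sample_vial","label_3"):
  for d in spotter.mark_of(n,"side")[:1]:
    v=np.array(d['at'])[:2]-S;print(n,d,np.degrees(np.arctan2(v[1],v[0]))-15.56)
E
```

```text
t 11.05 tip [ 0.5456 -0.1637  0.235 ] rel S: y,z mm [-171.2   29.9] F [ 0.1  0.1 -0.7] w -0.0004
[ 0.309  0.951 -0.   ] [ 0.951 -0.309  0.003] [ 0.002 -0.001 -1.   ]
tab {'at': [0.6114, -0.031, 0.1295], 'score': 0.68}
read_key_top {'at': [0.5456, -0.1662, 0.1118], 'score': 0.66}
tab {'at': [0.6157, -0.0343, 0.1327], 'score': 0.93} -58.7885302599659
read_key_top {'at': [0.5429, -0.1648, 0.1125], 'score': 0.55} -114.69941122051048
sample_vial {'at': [0.6614, -0.1264, 0.09], 'score': 0.45} -71.54650780049045
label_3 {'at': [0.6363, -0.0575, 0.0912], 'score': 0.62} -60.51629613394281
```

View pics/s9.png

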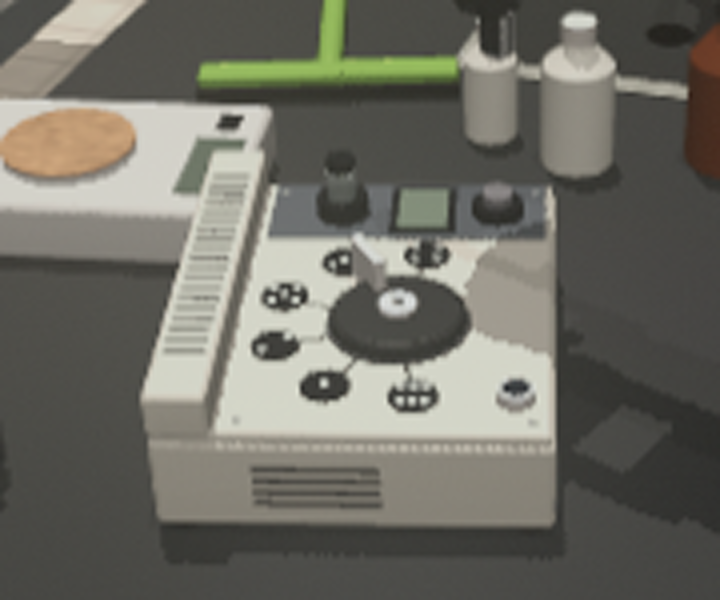

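View pics/w9.png

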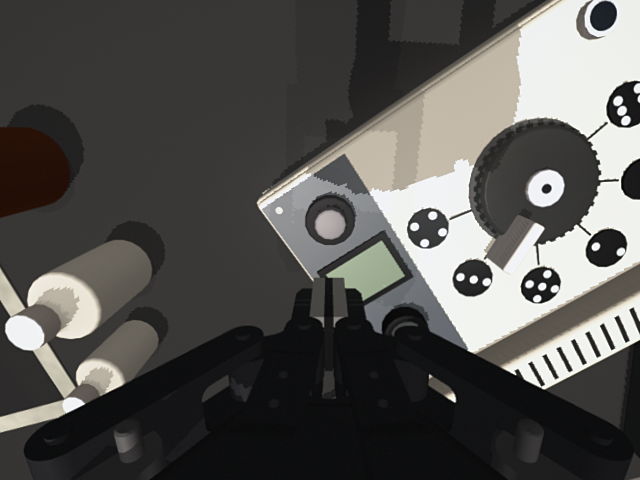

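The pictures show the key back up (side crop at 497,195), the tab on the three-dot disc, the vial in its well and the robot clear.

```bash
python3 - <<'E'
from cell import workorder
print(workorder.job_done())
E
```

```text
the job is handed in; nothing more can be done
None
```

The selector is clicked home on the three-dot label, and the reading key was then pressed fully down and came back up. I handed the job in at about 11 s.

- **Selector:** the tab started at the five-dot label (-20°). I pushed it one click with the closed fingertips, and it snapped ahead of the finger. Last checks put the tab at about -59°, against a nominal -60° and a measured label position of -60.5°.
- **Reading key:** I pressed it until it hit its stop. The force rose from about 4 N to 16 N, and the last 1 mm commanded gave no further travel. After I lifted off, the picture showed it up, and its top measured 112 mm above the bench, as at rest.
- **Bystanders:** the vial is still in its well and the robot ended clear, touching nothing. The spare filter and the two white bottles look unmoved in the last pictures. I did not re-check the tube rack, beaker, screw cap or amber flask at the end, but the arm only passed well above the objects on its way.

No check failed. The wrist and side cameras differed by up to 5 mm on the tab and the key, about what their stated accuracy allows.

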